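# Close up three carriages against the hidden datum stop

## Robot

A 6-joint arm with a two-finger parallel gripper is mounted at the origin on the work surface. World frame = base frame: x ahead of the robot, y to its left, z up, the work surface at z = 0. Lengths are in m, angles in rad, forces in N, time in s.
With the tool pointing down it reaches from about 0.25 to 0.725 m from the base axis. Payload 4 kg.
Tool frame: the origin (TCP) lies midway between the tips of the shut fingers; the grasp point (between the pads) lies 19 mm behind it (r.grip_depth is the distance from the TCP to the grasp point, in m); z points along the fingers, y is the direction in which the jaws open and shut (so a half turn about z gives the same grasp; the last joint's range is limited). The gripper opens to 85 mm and grips with 20 to 120 N. Pads are 22 mm wide; open, the fingers measure 114 mm over their backs; the gripper's body (76 mm by 85 mm) begins 54 mm behind the grasp point. The pads swing forward as they close: fully open they stand 13 mm farther back than shut.
Start: joints at [-1.313, 0.241, 0.005, 1.335, 0, 1.571], TCP at [0.127, -0.483, 0.231] pointing down, gripper open.
Joint ranges: [-2.72, 2.72], [-1.05, 1.87], [-1.09, 1.28], [-1.99, 2.15], [-1.42, 1.44], [-3.14, 3.14]. Speed limits (rad/s): [2.79, 2.79, 3.14, 3.14, 3.14, 3.14].

## Interface

Orientations are given as a rotation vector (axis times angle).
In Python, from cell import monitor, snapshot, workorder, regions_of, spot_point, r gives the robot as it stands. The module is installed in compiled form; this text tells all that it offers.
- The arm moves only by the tool jog_arm, never from a script. Its arguments are lists of equal length, an entry for each row: "slide": the shift along the tool's x, y, z in mm, a list of three; "rotation": the turn, a rotation vector about the tool's x, y, z in degrees, a list of three; "claw": the closure, from 0 (fully open) to 1 (shut). In form: {"slide": [[tx, ty, tz], ...], "rotation": [[wx, wy, wz], ...], "claw": [claw, ...]}. A call has 1 to 20 rows; each row is the pose to reach, as a shift and turn from the pose commanded when the call began, along the tool's axes at that moment; what a row does not reach only later rows make up. A row lasts 1/10 s, in which the tool goes at most 50 mm and 8.59 degrees, less where a joint would pass 70% of its speed; a pose out of reach is approached as far as the arm can. A call with a gripper value outside its range is refused whole. The fingers move at their own pace and stop on an object; "squeeze" is the grip in N (left out, the last holds). Time passes only in rows, so rows that repeat a pose let the fingers close. It gives the time, the measured TCP pose, the force and the opening at its end, in the units of the state.
- monitor.state(): the state, without advancing time (a new reading comes with each control period).
- snapshot(name): name is "scene" or "side" or "wrist"; returns a dict with "image" (400x640x3 uint8, red, green, blue), "fov_y" (degrees; the focal length in pixels is half the picture's height over the tangent of half this angle, whatever the lens; pixels are square), "cx", "cy" (the principal point, pixels), "R" (3x3) and "t" (3): a world point X has camera coordinates R X + t; the wrist camera has in their place "hand_eye" (4x4, takes a point from camera to tool coordinates, whose origin is the TCP and whose axes are the flange's). Camera axes: x right, y down, z forward; pixel columns grow to the right and rows downward; lengths in m; the calibration is good to about 2 mm. A picture is of the moment at which its call begins: read the wrist's pose just before it. There is no depth.
- workorder.job_done(): hands the job in, once; it reports no verdict.
Trained networks look in a picture, given as the dict that the camera call returned (one of the last four; its "shot" number tells which), for a name from the list of things; names that differ only in an ending like _2 or _b are one class to them, and where a whole thing is asked for, a point or a joint stands for the part that bears it (a point fixed in the world has none). Each returns a list of dicts, best first, with "confidence" (0 to 1); they miss things now and then, are a little off and sometimes report something else, mostly with a low value. They report only what shows in the picture. A call takes as long as a camera call. They do not tell look-alikes from the thing itself.
- regions_of(picture, name): "region" (400x640 bool, what is visible of it) and "xy" ([column, row] in pixels, amid what is visible of it).
- spot_point(picture, name): "xy" ([column, row] in pixels: a listed point, or the origin of a listed thing).
The state is a dict: "time_s": time; "joints": joint angles; "qd": joint speeds; "effort": joint torques, N m; "eef_pos": TCP position; "eef_rot": TCP orientation; "force": force on the tool from outside, world axes, zero at the start; "wrist_torque": the same for the moment, N m; "opening": finger opening in m.
Only numpy, scipy, OpenCV 4.12 (cv2) and the standard library are available. Lean on these libraries where they do the work, as an engineer would, in place of code of your own. Each camera call takes 0.05 s, during which the arm holds its last target. There are 200 camera calls.

## Task

Line up the three loose aluminium carriages end to end in one straight row along the low steel rail, each upright on the bench with its long side flat against the rail, touching its neighbour without a gap, and the leading one pushed fully home against the solid stop hidden inside the grey hood. The stop sits at a different depth each time, so feel for it and press firmly but gently, without ramming. Leave the brass fittings and the orange bumper where they are, and let go of everything when done.

Things in the scene. Friction and masses are not known exactly. Their poses are not given: they have to be found in the camera images.
- jig: fixed dark steel rail, 14 mm high, 12 mm thick. Origin on the bench below its working face; x runs along the rail (x = -190 to 190 mm) towards the grey hood, y out of the working face towards the robot's side, where the carriages belong. Rail body y = -12 to 0 mm: a carriage flat against it has its centre at y = 28 mm. Fingers can pass above the rail
- mouth (a point): centre of the row line on the bench at the hood's open mouth (x = 100, y = 28 mm of the rail; axes as the rail's). Hood: sheet steel, 65 mm high, 62 inside, open from y = -30 to 85 mm of the rail, back wall 120 mm in. Hidden in it stands the solid stop, a flat face 50 mm wide, 4 to 40 mm high, centred on the row line, 15 to 50 mm behind the mouth: different each time, not reported
- feeler (a joint): travel of a weak sprung steel pin (14 mm diameter, on the row line, 22 mm above the bench) in the hidden stop: 0 = out, standing 10 mm proud of the solid face; 0.010 m = flush with it, where the leading carriage meets the solid face and the force rises sharply. Its spring (0.4 to 0.7 N) cannot push a carriage back
- carriage_a: one of three identical loose carriages, any order: brushed aluminium block 90 mm long (x axis), 56 wide (y), 40 high, black end plates included, with a 60 x 34 mm pad 4 mm high on top. Origin: centre of underside; a half turn makes no difference. 0.2 to 0.4 kg; weight and friction vary: pushing one takes 1 to 3 N, all three 3 to 9 N
- carriage_b: one of three identical loose carriages, any order: brushed aluminium block 90 mm long (x axis), 56 wide (y), 40 high, black end plates included, with a 60 x 34 mm pad 4 mm high on top. Origin: centre of underside; a half turn makes no difference. 0.2 to 0.4 kg; weight and friction vary: pushing one takes 1 to 3 N, all three 3 to 9 N
- carriage_c: one of three identical loose carriages, any order: brushed aluminium block 90 mm long (x axis), 56 wide (y), 40 high, black end plates included, with a 60 x 34 mm pad 4 mm high on top. Origin: centre of underside; a half turn makes no difference. 0.2 to 0.4 kg; weight and friction vary: pushing one takes 1 to 3 N, all three 3 to 9 N
- fitting_a: bystander: brass elbow push-in fitting, about 60 mm long and 26 mm high, lying loose; origin under its square centre
- fitting_b: bystander: brass elbow push-in fitting, about 60 mm long and 26 mm high, lying loose; origin under its square centre
- bumper: bystander: orange polyurethane bumper, a waisted disc 64 mm in diameter and 46 mm high, standing loose; origin at the centre of its underside
- clamp: bystander: fixed steel base plate 160 x 100 mm on which a toggle clamp (135 mm high) pins another carriage, not part of the row; origin at the centre of its underside
There are look-alikes about, which are no part of the job. What is shaped like the carriage_b but pink is not meant.

How it is judged:
At the end, for the whole second after the job is handed in: All three carriages at rest, upright, flat to the rail (centre 28 +-2.5 mm from its face, within 2 degrees), in any order, neighbouring centres at most 93 mm apart, and the leading one holding the sprung pin in by over 8 of its 10 mm (within 2 mm of the stop) (y of carriage_a in the frame of jig between 0.0255 and 0.0305 m and angle between the x axis of each of carriage_a, carriage_b, carriage_c and the x axis of jig, either way round below 0.035 rad and angle between each of carriage_a, carriage_b, carriage_c's own z axis and vertical below 0.05 rad and height (world z) of each of carriage_a, carriage_b, carriage_c below 0.004 m and linear speed of each of carriage_a, carriage_b, carriage_c below 0.01 m/s and y of carriage_b in the frame of jig between 0.0255 and 0.0305 m and y of carriage_c in the frame of jig between 0.0255 and 0.0305 m and ((horizontal distance between carriage_a and carriage_b below 0.093 m and horizontal distance between carriage_a and carriage_c below 0.093 m) or (horizontal distance between carriage_b and carriage_a below 0.093 m and horizontal distance between carriage_b and carriage_c below 0.093 m) or (horizontal distance between carriage_c and carriage_a below 0.093 m and horizontal distance between carriage_c and carriage_b below 0.093 m)) and value of joint feeler above 0.008 m); the robot touches nothing.
It fails at once if the first fitting is moved more than 20 mm (distance of fitting_a from where it was at the start of the episode above 0.02 m).
It fails at once if the second fitting is moved more than 20 mm (distance of fitting_b from where it was at the start of the episode above 0.02 m).
It fails at once if the bumper is moved more than 20 mm (distance of bumper from where it was at the start of the episode above 0.02 m).
It fails at once if a carriage is rammed against the rail, hood or stop with more than 45 N (contact force between any of carriage_a, carriage_b, carriage_c and jig above 45 N).
It also fails if it takes over 58 s, if anything falls off the work surface, if the arm or the gripper's body presses on something with over 40 N, if the wrist force passes 120 N, or if a joint passes its speed limit or range.

## Working session

There is one attempt and no reset: what is moved stays moved. The work goes in short steps, Python scripts to look and compute and a tool call to move; the robot and the scene stay as the last step left them, time stands still between calls to the robot, and variables do not carry over. Pictures are saved under pics/ and viewed, about 8 in all and at most 12, crops included, and the job is handed in when it is done.

Besides the shell and the picture viewer there is one more tool, called as name(argument=value, ...) on one line, values as JSON. jog_arm: Moves the arm, as the interface text tells. Its arguments: {"type":"object","properties":{"slide":{"type":"array"},"rotation":{"type":"array"},"claw":{"type":"array"},"squeeze":{"type":"number"}},"required":["slide","rotation","claw"]}

```bash
mkdir -p pics; cat > h.py <<'E'
import numpy as np, cv2
from cell import monitor, snapshot, workorder, regions_of, spot_point, r
from scipy.spatial.transform import Rotation as Rot
def cam(p):
    f=200/np.tan(np.radians(p['fov_y'])/2)
    K=np.array([[f,0,p['cx']],[0,f,p['cy']],[0,0,1]])
    if 'R' in p: return K,np.array(p['R']),np.array(p['t'])
    s=p['state']; T=np.eye(4); T[:3,:3]=Rot.from_rotvec(s['eef_rot']).as_matrix(); T[:3,3]=s['eef_pos']
    W=np.linalg.inv(T@np.array(p['hand_eye'])); return K,W[:3,:3],W[:3,3]
def snap(n):
    s=monitor.state(); p=snapshot(n); p['state']=s; return p
def ray(p,xy,z):
    K,R,t=cam(p); d=R.T@np.linalg.inv(K)@np.array([xy[0],xy[1],1.]); c=-R.T@t
    return c+d*(z-c[2])/d[2]
def proj(p,X):
    K,R,t=cam(p); q=K@(R@np.array(X,float)+t); return q[:2]/q[2]
def save(p,n): cv2.imwrite('pics/'+n,cv2.cvtColor(p['image'],cv2.COLOR_RGB2BGR))
E
python3 - <<'E'
from h import *
print(monitor.state())
for n in ['scene','side']:
    p=snap(n); save(p,n+'.png'); K,R,t=cam(p); print(n,-R.T@t)
    for k in ['carriage_a','jig','mouth','fitting_a','bumper','clamp','feeler']:
        try:
            for d in spot_point(p,k): print(k,np.round(d['xy']),round(d['confidence'],2),ray(p,d['xy'],0).round(3))
        except Exception as e: print(k,e)
a=cv2.imread('pics/scene.png');b=cv2.imread('pics/side.png')
cv2.imwrite('pics/w.png',np.vstack([a,b])[:, :])
E
```

```text
{'time_s': 0.0, 'joints': array([-1.31302090e+00,  2.41419700e-01,  3.73650431e-03,  1.33519519e+00,
        4.05035233e-06,  1.57080358e+00]), 'qd': array([-9.85950676e-05, -8.28879150e-04, -1.26644414e-03, -7.69366046e-04,
        6.28699388e-04,  2.29073446e-04]), 'effort': array([-9.09646205e-04, -3.72316289e+01,  2.52409852e+01,  1.69534574e-02,
       -7.96396967e-05, -1.24845201e-06]), 'eef_pos': array([ 0.12730703, -0.48287551,  0.23041428]), 'eef_rot': array([-3.11348788e+00, -4.03515795e-01,  4.13789657e-04]), 'force': array([-0.35938486, -0.19120611,  0.48364925]), 'wrist_torque': array([-0.04270476,  0.03427965,  0.01986915]), 'opening': 0.08560599509220235}
scene [1.61980976 0.048764   0.76946584]
carriage_a [320. 204.] 0.89 [0.472 0.009 0.   ]
carriage_a [383. 197.] 0.86 [0.432 0.202 0.   ]
carriage_a [248. 199.] 0.83 [ 0.445 -0.215  0.   ]
carriage_a [248. 178.] 0.75 [ 0.321 -0.234  0.   ]
carriage_a [261. 268.] 0.53 [ 0.764 -0.131  0.   ]
jig [323. 237.] 0.61 [0.634 0.021 0.   ]
mouth [357. 231.] 0.55 [0.606 0.115 0.   ]
fitting_a [337. 264.] 0.73 [0.744 0.059 0.   ]

[... 213 characters left out ...]
arriage, clamp, fitting, jig, mouth
side [ 0.35183772 -0.94115443  0.62755197]
carriage_a [282. 219.] 0.88 [0.462 0.014 0.   ]
carriage_a [240. 288.] 0.69 [ 0.33  -0.238  0.   ]
carriage_a [296. 271.] 0.68 [ 0.459 -0.212  0.   ]
carriage_a [259. 193.] 0.6 [0.418 0.178 0.   ]
jig [340. 214.] 0.88 [ 0.628 -0.001  0.   ]
jig [402. 235.] 0.6 [ 0.755 -0.141  0.   ]
mouth [323. 193.] 0.73 [0.609 0.126 0.   ]
fitting_a [376. 202.] 0.61 [0.749 0.035 0.   ]
fitting_a [399. 232.] 0.55 [ 0.753 -0.126  0.   ]
bumper [290. 159.] 0.64 [0.552 0.4   0.   ]
clamp [403. 334.] 0.68 [ 0.626 -0.445  0.   ]
clamp [399. 231.] 0.51 [ 0.753 -0.123  0.   ]
feeler it knows: bumper, carriage, clamp, fitting, jig, mouth
```

View pics/scene.png

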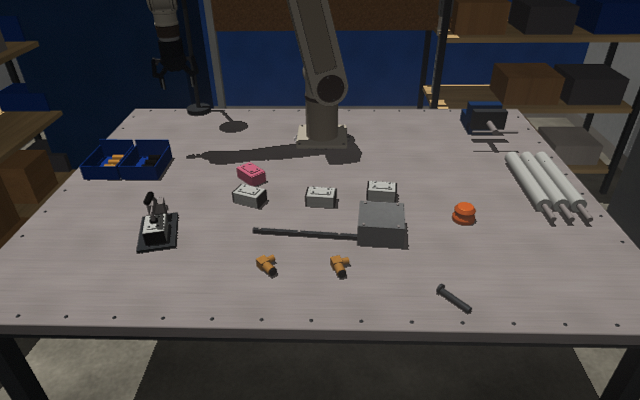

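View pics/side.png

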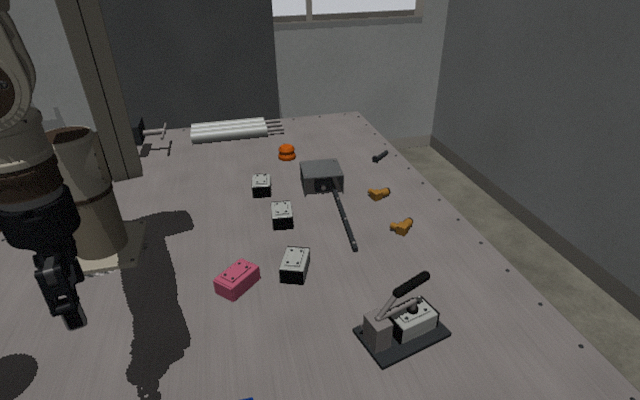

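Scene: the real silver carriages are at about (249,194), (320,196) and (382,190). The look-alikes are the pink one at (251,174) and the one pinned in the clamp at (156,235); neither belongs to the row. The rail runs along world +y to the hood at (382,225).

```bash
cat >> h.py <<'E'
def plan(pos,jaw,cmd=None):
    """slide mm / rotation deg to reach TCP pos, tool down, jaw axis heading jaw (deg)"""
    s=monitor.state(); R0=Rot.from_rotvec(s['eef_rot']); best=None
    for j in (jaw,jaw+180):
        a=np.radians(j); M=np.array([[-np.sin(a),np.cos(a),0],[np.cos(a),np.sin(a),0],[0,0,-1]]) .T
        w=(R0.inv()*Rot.from_matrix(M)).as_rotvec(degrees=True)
        print('jaw',j%360,'slide',R0.inv().apply((np.array(pos)-s['eef_pos'])*1e3).round(1),'rot',w.round(2),'j6',s['joints'][5].round(2),'j1',s['joints'][0].round(2))
E
python3 - <<'E'
from h import *
p=snap('wrist'); print(p['fov_y'],np.array(p['hand_eye']).round(3)); print(Rot.from_rotvec(p['state']['eef_rot']).as_matrix().round(2))
plan([0.42,-0.02,0.42],0)
E
```

```text
71.88428542467736 [[ 0.001 -0.954 -0.301  0.078]
 [ 1.     0.     0.002  0.   ]
 [-0.001 -0.301  0.954 -0.141]
 [ 0.     0.     0.     1.   ]]
[[ 0.97  0.25  0.  ]
 [ 0.25 -0.97  0.  ]
 [ 0.   -0.   -1.  ]]
jaw 0 slide [ 401.  -373.6 -188.7] rot [  0.     0.   -75.23] j6 1.57 j1 -1.31
jaw 180 slide [ 401.  -373.6 -188.7] rot [  0.    -0.   104.77] j6 1.57 j1 -1.31
```

jog_arm(slide=[[400,-372,-190],[400,-372,-190],[400,-372,-190],[400,-372,-190],[400,-372,-190],[400,-372,-190],[400,-372,-190],[400,-372,-190],[400,-372,-190],[400,-372,-190],[400,-372,-190],[400,-372,-190],[400,-372,-190],[400,-372,-190],[400,-372,-190],[400,-372,-190]], rotation=[[0,0,-75.23],[0,0,-75.23],[0,0,-75.23],[0,0,-75.23],[0,0,-75.23],[0,0,-75.23],[0,0,-75.23],[0,0,-75.23],[0,0,-75.23],[0,0,-75.23],[0,0,-75.23],[0,0,-75.23],[0,0,-75.23],[0,0,-75.23],[0,0,-75.23],[0,0,-75.23]], claw=[0,0,0,0,0,0,0,0,0,0,0,0,0,0,0,0])

```text
time_s: 2.35
eef_pos: [0.4187, -0.0227, 0.4211]
eef_rot: [-2.223, -2.219, 0.001]
force: [-0.1, -0.2, 0.1]
opening: 0.0851
```

```bash
python3 - <<'E'
from h import *
p=snap('wrist'); save(p,'w1.png'); print(p['state']['eef_pos'],p['state']['qd'].round(3))
import pickle; pickle.dump({k:p[k] for k in ['image','fov_y','cx','cy','hand_eye','state']},open('w1.pkl','wb'))
for k in ['carriage_a','jig','mouth','fitting_a','bumper']:
    for d in spot_point(p,k): print(k,np.round(d['xy']),round(d['confidence'],2),ray(p,d['xy'],0).round(3))
    if k=='carriage_a':
        for d in regions_of(p,k): print('reg',np.round(d['xy']),d['confidence'],ray(p,d['xy'],.04).round(3),cv2.minAreaRect(np.argwhere(d['region'])[:,::-1].astype(np.float32)))
E
```

```text
[ 0.41873753 -0.02272066  0.42114899] [-0.003 -0.003  0.001  0.001  0.     0.001]
carriage_a [341. 136.] 0.87 [0.459 0.006 0.   ]
carriage_a [338. 235.] 0.65 [ 0.455 -0.211  0.   ]
carriage_a [325.  27.] 0.64 [0.426 0.196 0.   ]
reg [326.  25.] 0.98 [0.427 0.19  0.04 ] ((325.16302490234375, 27.70136833190918), (34.49363708496094, 59.2515869140625), 6.009005546569824)
reg [280. 244.] 0.72 [ 0.331 -0.213  0.04 ] ((278.0, 246.0), (29.698482513427734, 45.25482940673828), 45.0)
reg [433.  42.] 0.58 [0.608 0.164 0.04 ] ((421.3330383300781, 105.26805877685547), (86.4163818359375, 234.0549774169922), 12.26477336883545)
jig [427. 130.] 0.97 [0.629 0.017 0.   ]
mouth [423.  78.] 0.86 [0.611 0.112 0.   ]
fitting_a [492. 111.] 0.95 [0.751 0.053 0.   ]
fitting_a [479. 202.] 0.79 [ 0.758 -0.133  0.   ]
```

View pics/w1.png

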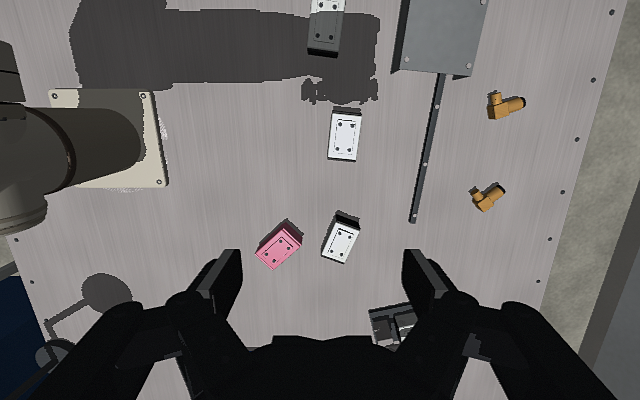

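The wrist picture shows three silver carriages at (326,25), (345,135) and (341,238), each with two black end plates. The pink look-alike at (279,245) is excluded. The rail runs from (412,221) to (440,75).

```bash
cat > rect.py <<'E'
from h import *
def rectify(p,x0,x1,y0,y1,z,s=1.0):
    """top view: column = (x-x0)*s mm, row = (y1-y)*s mm"""
    c=np.array([[x0,y1,z],[x1,y1,z],[x1,y0,z],[x0,y0,z]])
    src=np.float32([proj(p,q) for q in c]); w,h=int((x1-x0)*1000*s),int((y1-y0)*1000*s)
    H=cv2.getPerspectiveTransform(src,np.float32([[0,0],[w,0],[w,h],[0,h]]))
    return cv2.cvtColor(cv2.warpPerspective(p['image'],H,(w,h),flags=cv2.INTER_CUBIC),cv2.COLOR_RGB2BGR)
E
python3 - <<'E'
from rect import *; import pickle
p=pickle.load(open('w1.pkl','rb'))
a=rectify(p,.38,.53,.10,.25,.04,3.0)
b=rectify(p,.38,.53,-.08,.07,.04,3.0)[:]
c=rectify(p,.38,.53,-.29,-.14,.04,3.0)
d=rectify(p,.57,.68,-.21,.14,.0,1.7)
ims=[cv2.resize(i,(280,280)) for i in (a,b,c)]
left=np.vstack([np.hstack(ims[:2]),np.hstack([ims[2],np.zeros_like(ims[2])])])
d=cv2.resize(d,(180,560)); cv2.imwrite('pics/r1.png',np.hstack([left,d]))
# rail edges
rows=range(88,216,4); L=[];Rr=[]
g=cv2.cvtColor(p['image'],cv2.COLOR_RGB2GRAY).astype(float)
for v in rows:
    c0=437+(v-75)*(409-437)/(221-75); cc=np.arange(int(c0)-14,int(c0)+22); dk=g[v,cc]<75
    i=cc[dk]
    if len(i): L.append(ray(p,[i.min()-.0,v+.5],0)); Rr.append(ray(p,[i.max()+1.,v+.5],.014))
for Q in (L,Rr):
    Q=np.array(Q); k=np.polyfit(Q[:,1],Q[:,0],1); print('x=',k,'resid',np.std(Q[:,0]-np.polyval(k,Q[:,1])),Q[[0,-1]].round(4).tolist())
E
```

```text
x= [0.09032783 0.6253824 ] resid 0.0006870689947557217 [[0.6332, 0.0942, 0.0], [0.6117, -0.1569, 0.0]]
x= [0.0894287  0.63605335] resid 0.002155122298323144 [[0.6445, 0.0932, 0.014], [0.6239, -0.1517, 0.014]]
```

View pics/r1.png

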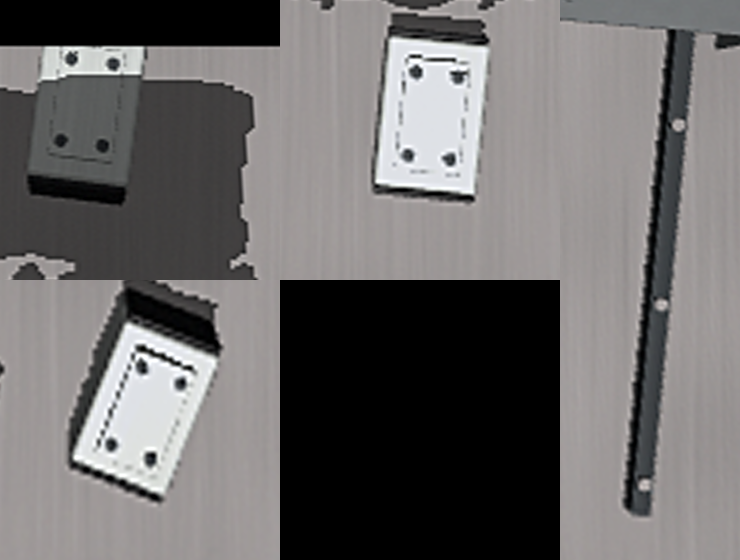

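The top views confirm three silver carriages. I measured, in world coordinates and as tilt from +y:

| Thing | Position (m) | Tilt |
|---|---|---|
| Carriage A | (.426, .193) | about 6° |
| Carriage B | (.461, .006) | 5° |
| Carriage C | (.458, -.209) | 22° |
| Rail face | x = .6247 + .09·y | 5.15° |

I'll fetch A first.

```bash
cat >> h.py <<'E'
EX=np.array([.0896,.996]);EY=np.array([-.996,.0896]);O=np.array([.6256,.010])
def jig(x,y,z): return np.r_[O+EX*x/1000+EY*y/1000,z]
def injig(P): d=np.array(P)[:2]-O; return np.array([d@EX,d@EY])*1000
E
python3 -c "
from h import *
plan([.426,.193,.10],-6)"
```

```text
jaw 354 slide [215.1   6.6 321.3] rot [ 0.   -0.    5.96] j6 1.52 j1 -0.05
jaw 174 slide [215.1   6.6 321.3] rot [   0.      0.   -174.04] j6 1.52 j1 -0.05
```

jog_arm(slide=[[215,6.6,310],[215,6.6,310],[215,6.6,310],[215,6.6,310],[215,6.6,310],[215,6.6,310],[215,6.6,310],[215,6.6,310],[215,6.6,310],[215,6.6,310],[215,6.6,340],[215,6.6,370],[215,6.6,395],[215,6.6,408],[215,6.6,408],[215,6.6,408]], rotation=[[0,0,6],[0,0,6],[0,0,6],[0,0,6],[0,0,6],[0,0,6],[0,0,6],[0,0,6],[0,0,6],[0,0,6],[0,0,6],[0,0,6],[0,0,6],[0,0,6],[0,0,6],[0,0,6]], claw=[0,0,0,0,0,0,0,0,0,0,0,0,0,0,0,0], squeeze=40)

```text
time_s: 4.3
eef_pos: [0.4275, 0.193, 0.0149]
eef_rot: [2.335, 2.1, 0.004]
force: [0.0, -0.7, 0.2]
opening: 0.085
```

jog_arm(slide=[[0,0,0],[0,0,0],[0,0,0],[0,0,0],[0,0,0],[0,0,0],[0,0,0],[0,0,0]], rotation=[[0,0,0],[0,0,0],[0,0,0],[0,0,0],[0,0,0],[0,0,0],[0,0,0],[0,0,0]], claw=[0.4,1,1,1,1,1,1,1])

```text
time_s: 5.1
eef_pos: [0.427, 0.1936, 0.0148]
eef_rot: [2.334, 2.101, 0.004]
force: [-0.9, -0.9, 6.3]
opening: 0.0555
```

```bash
python3 -c "
from h import *
print(injig(monitor.state()['eef_pos']),monitor.state()['eef_pos'])
plan(jig(45,31,.06),-5.15)"
```

```text
[165.05519484 214.28178584] [0.42697306 0.19358651 0.01477471]
jaw 354.85 slide [-117.2  185.2  -45. ] rot [ 0.13 -0.06 -0.86] j6 2.1 j1 0.43
jaw 174.85 slide [-117.2  185.2  -45. ] rot [-1.0000e-01 -2.0000e-01  1.7914e+02] j6 2.1 j1 0.43
```

jog_arm(slide=[[0,0,-30],[0,0,-60],[-40,0,-60],[-80,0,-60],[-117,0,-60],[-117,0,-60],[-117,45,-60],[-117,90,-60],[-117,135,-60],[-117,170,-60],[-117,184,-60],[-117,184,-60],[-117,184,-40],[-117,184,-20],[-117,184,-8],[-117,184,-1],[-117,184,-1],[-117,184,-1]], rotation=[[0,0,0],[0,0,0],[0,0,-0.8],[0,0,-0.8],[0,0,-0.8],[0,0,-0.8],[0,0,-0.8],[0,0,-0.8],[0,0,-0.8],[0,0,-0.8],[0,0,-0.8],[0,0,-0.8],[0,0,-0.8],[0,0,-0.8],[0,0,-0.8],[0,0,-0.8],[0,0,-0.8],[0,0,-0.8]], claw=[1,1,1,1,1,1,1,1,1,1,1,1,1,1,1,1,1,1])

```text
time_s: 6.9
eef_pos: [0.5969, 0.0579, 0.0149]
eef_rot: [2.319, 2.118, 0.001]
force: [0.5, 0.1, -3.0]
opening: 0.0551
```

```bash
python3 - <<'E'
from h import *
s=monitor.state(); print(s['eef_pos'],injig(s['eef_pos']),s['force'].round(2)); plan(jig(45,28,.0148),-5.15)
p=snap('wrist'); save(p,'w2.png')
E
```

```text
[0.59690149 0.05790993 0.01492613] [45.14690787 32.87644399] [ 0.54  0.14 -3.05]
jaw 354.85 slide [-0.1  4.9  0.1] rot [ 0.05 -0.01 -0.03] j6 1.76 j1 0.1
jaw 174.85 slide [-0.1  4.9  0.1] rot [-2.0000e-02 -8.0000e-02  1.7997e+02] j6 1.76 j1 0.1
```

View pics/w2.png

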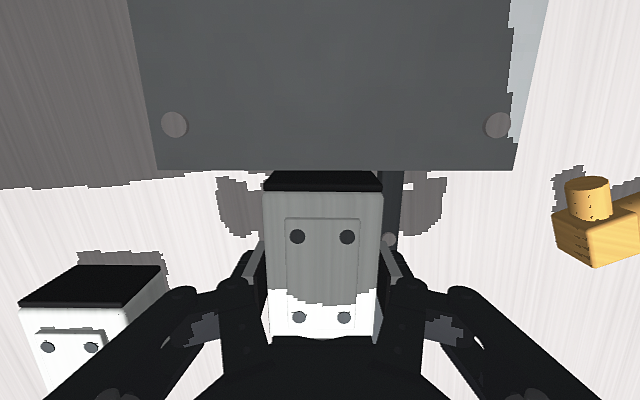

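Carriage A sits before the mouth with the rail visible to its right at (385,190), slightly away from it. I'll press it to the rail in small steps.

jog_arm(slide=[[0,1,1],[0,2,1],[0,2.5,1],[0,3,1],[0,3.5,1],[0,3.5,1]], rotation=[[0,0,0],[0,0,0],[0,0,0],[0,0,0],[0,0,0],[0,0,0]], claw=[1,1,1,1,1,1])

```text
time_s: 7.55
eef_pos: [0.5985, 0.0577, 0.0146]
eef_rot: [-2.318, -2.117, 0.003]
force: [-6.8, 1.0, 9.6]
opening: 0.0549
```

jog_arm(slide=[[0,0.5,0],[0,1,0],[0,1,0]], rotation=[[0,0,0],[0,0,0],[0,0,0]], claw=[1,1,1])

```text
time_s: 7.85
eef_pos: [0.5995, 0.0576, 0.0146]
eef_rot: [-2.318, -2.117, 0.002]
force: [-6.4, -0.0, 8.3]
opening: 0.0552
```

jog_arm(slide=[[0,0.5,-0.5],[0,1,-0.5],[0,1.5,-0.5],[0,2,-0.5],[0,2,-0.5]], rotation=[[0,0,0],[0,0,0],[0,0,0],[0,0,0],[0,0,0]], claw=[1,1,1,1,1])

```text
time_s: 8.35
eef_pos: [0.6005, 0.0575, 0.0146]
eef_rot: [-2.316, -2.117, 0.005]
force: [-9.8, 0.4, 9.2]
opening: 0.0556
```

jog_arm(slide=[[0,0.5,-0.3],[0,1,-0.5],[0,1.5,-0.5],[0,1.5,-0.5]], rotation=[[0,0,0],[0,0,0],[0,0,0],[0,0,0]], claw=[1,1,1,1])

```text
time_s: 8.75
eef_pos: [0.6005, 0.0575, 0.0147]
eef_rot: [-2.314, -2.116, 0.008]
force: [-11.8, 1.0, 8.9]
opening: 0.0553
```

jog_arm(slide=[[0,-3,0],[0,-3,0],[0,-3,0],[0,-3,0],[0,-3,-30],[0,-3,-60],[-20,-40,-60],[-40,-80,-60],[-63.5,-120,-60],[-63.5,-137.5,-60],[-63.5,-137.5,-60],[-63.5,-137.5,-60],[-63.5,-137.5,-30],[-63.5,-137.5,-10],[-63.5,-137.5,0],[-63.5,-137.5,0]], rotation=[[0,0,0],[0,0,0],[0,0,0],[0,0,0],[0,0,0],[0,0,0],[0,0,0],[0,0,0],[0,0,0],[0,0,0],[0,0,0],[0,0,0],[0,0,0],[0,0,0],[0,0,0],[0,0,0]], claw=[0.5,0,0,0,0,0,0,0,0,0,0,0,0,0,0,0])

```text
time_s: 10.35
eef_pos: [0.4622, 0.0063, 0.013]
eef_rot: [-2.318, -2.118, 0.002]
force: [0.5, -0.6, 0.6]
opening: 0.0855
```

jog_arm(slide=[[0,0,0],[0,0,0],[0,0,0],[0,0,0],[0,0,0],[0,0,0]], rotation=[[0,0,0],[0,0,0],[0,0,0],[0,0,0],[0,0,0],[0,0,0]], claw=[1,1,1,1,1,1])

```text
time_s: 10.95
eef_pos: [0.463, 0.0062, 0.0153]
eef_rot: [2.319, 2.117, 0.003]
force: [-0.1, -0.1, 7.5]
opening: 0.055
```

```bash
sed -i 's/O=np.array(\[.6256,.010\])/O=np.array([.6268,.0099])/' h.py; python3 - <<'E'
from h import *
s=monitor.state(); print(s['eef_pos'],injig(s['eef_pos']),s['force'].round(2)); plan(jig(-50,32,.0148),-5.15)
p=snap('wrist'); save(p,'w3.png'); print(injig([.6005,.0575]))
E
```

```text
[0.46300783 0.00617563 0.01532367] [-18.38524862 162.8032971 ] [-0.1  -0.08  7.48]
jaw 354.85 slide [-31.5 130.8   0.8] rot [ 0.13 -0.02 -0.05] j6 1.67 j1 0.01
jaw 174.85 slide [-31.5 130.8   0.8] rot [-3.0000e-02 -2.0000e-01  1.7995e+02] j6 1.67 j1 0.01
[45.05312 30.45976]
```

View pics/w3.png

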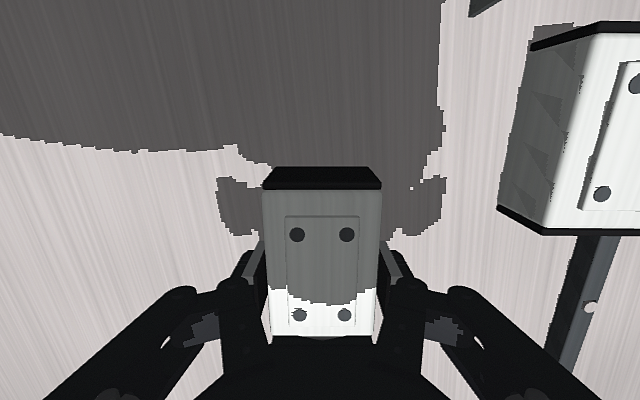

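B is gripped (55 mm), seen at (321,260). A stands flush to the rail at upper right. My origin correction had the wrong sign, so I'm fixing that and placing B.

jog_arm(slide=[[0,0,-30],[0,0,-60],[-10,45,-60],[-20,90,-60],[-30,120,-60],[-30,129,-60],[-30,129,-60],[-30,129,-60],[-30,129,-40],[-30,129,-20],[-30,129,-8],[-30,129,-1],[-30,130,0],[-30,131,0],[-30,132,0],[-30,133,0],[-30,133,0]], rotation=[[0,0,0],[0,0,0],[0,0,0],[0,0,0],[0,0,0],[0,0,0],[0,0,0],[0,0,0],[0,0,0],[0,0,0],[0,0,0],[0,0,0],[0,0,0],[0,0,0],[0,0,0],[0,0,0],[0,0,0]], claw=[1,1,1,1,1,1,1,1,1,1,1,1,1,1,1,1,1])

```text
time_s: 12.7
eef_pos: [0.5909, -0.0356, 0.0153]
eef_rot: [-2.319, -2.118, 0.001]
force: [-5.8, -0.0, 6.7]
opening: 0.0551
```

```bash
sed -i 's/\[.6268,.0099\]/[.6244,.0101]/' h.py; python3 - <<'E'
from h import *
s=monitor.state(); print(s['eef_pos'],injig(s['eef_pos']),s['force'].round(2)); plan(jig(-48,28,.0148),-5.15)
E
```

```text
[ 0.59093688 -0.03555072  0.01526262] [-48.46641173  29.23896421] [-5.77 -0.04  6.72]
jaw 354.85 slide [0.5 1.2 0.5] rot [-0.07 -0.01 -0.04] j6 1.6 j1 -0.06
jaw 174.85 slide [0.5 1.2 0.5] rot [-2.0000e-02  1.1000e-01  1.7996e+02] j6 1.6 j1 -0.06
```

jog_arm(slide=[[0,0.5,-0.3],[0,1,-0.5],[0,1.5,-0.5],[0,2,-0.5],[0,2,-0.5]], rotation=[[0,0,0],[0,0,0],[0,0,0],[0,0,0],[0,0,0]], claw=[1,1,1,1,1])

```text
time_s: 13.2
eef_pos: [0.5921, -0.0357, 0.0152]
eef_rot: [-2.318, -2.117, 0.003]
force: [-7.5, 0.6, 8.0]
opening: 0.0552
```

jog_arm(slide=[[0,0.5,0],[0,1,0],[0,1.5,0],[0,1.5,0]], rotation=[[0,0,0],[0,0,0],[0,0,0],[0,0,0]], claw=[1,1,1,1])

```text
time_s: 13.6
eef_pos: [0.5921, -0.0357, 0.0153]
eef_rot: [-2.317, -2.115, 0.006]
force: [-11.2, 1.7, 10.9]
opening: 0.055
```

```bash
python3 - <<'E'
from h import *
s=monitor.state(); print(s['eef_pos'],injig(s['eef_pos']),s['force'].round(2)); plan([.4575,-.2088,.0148],-21.9)
E
```

```text
[ 0.59211315 -0.03570349  0.01525898] [-48.51318256  28.05370914] [-11.21   1.66  10.94]
jaw 338.1 slide [-184.6 -118.3    1.1] rot [-0.33  0.03 16.69] j6 1.6 j1 -0.06
jaw 158.1 slide [-184.6 -118.3    1.1] rot [-5.0000e-02 -4.7000e-01 -1.6331e+02] j6 1.6 j1 -0.06
```

B is also flush at y = 28.05. Releasing it and fetching C.

jog_arm(slide=[[0,-3,0],[0,-3,0],[0,-3,0],[0,-3,0],[0,-3,-30],[0,-3,-60],[-40,-30,-60],[-80,-60,-60],[-120,-90,-60],[-160,-121,-60],[-184.6,-121,-60],[-184.6,-121,-60],[-184.6,-121,-60],[-184.6,-121,-30],[-184.6,-121,-10],[-184.6,-121,-1],[-184.6,-121,-1]], rotation=[[0,0,0],[0,0,0],[0,0,0],[0,0,0],[0,0,0],[0,0,0],[0,0,6],[0,0,12],[0,0,16.7],[0,0,16.7],[0,0,16.7],[0,0,16.7],[0,0,16.7],[0,0,16.7],[0,0,16.7],[0,0,16.7],[0,0,16.7]], claw=[0.5,0,0,0,0,0,0,0,0,0,0,0,0,0,0,0,0])

```text
time_s: 15.3
eef_pos: [0.4576, -0.2076, 0.0145]
eef_rot: [-2.599, -1.76, 0.002]
force: [0.1, 1.7, -0.0]
opening: 0.0856
```

jog_arm(slide=[[0,0,0],[0,0,0],[0,0,0],[0,0,0],[0,0,0],[0,0,0]], rotation=[[0,0,0],[0,0,0],[0,0,0],[0,0,0],[0,0,0],[0,0,0]], claw=[1,1,1,1,1,1])

```text
time_s: 15.9
eef_pos: [0.4591, -0.2092, 0.017]
eef_rot: [2.601, 1.758, 0.003]
force: [0.7, 1.5, 6.0]
opening: 0.0552
```

```bash
python3 - <<'E'
from h import *
s=monitor.state(); print(s['eef_pos'],injig(s['eef_pos']),s['force'].round(2)); plan(jig(-142,31,.0148),-5.15)
p=snap('wrist'); save(p,'w4.png')
E
```

```text
[ 0.45909987 -0.20921776  0.01703045] [-233.25138168  144.98805923] [0.67 1.45 5.98]
jaw 354.85 slide [120.2  82.8   2.5] rot [ 1.400e-01 -1.000e-02 -1.674e+01] j6 1.52 j1 -0.43
jaw 174.85 slide [120.2  82.8   2.5] rot [-1.0000e-02 -2.1000e-01  1.6326e+02] j6 1.52 j1 -0.43
```

View pics/w4.png

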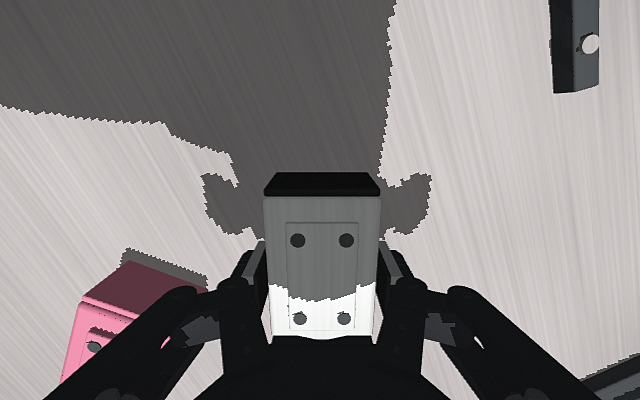

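C is gripped straight at (321,265), and the pink one is left untouched at lower left. Placing C at the end of the row.

jog_arm(slide=[[0,0,-30],[0,0,-60],[40,25,-60],[80,55,-60],[110,80,-60],[120,82.5,-60],[120,82.5,-60],[120,82.5,-60],[120,82.5,-40],[120,82.5,-20],[120,82.5,-8],[120,82.5,-1],[120,82.5,0],[119.8,83.5,0],[119.6,84.5,0],[119.4,85.5,0],[119.2,86.5,0],[119.2,86.5,0]], rotation=[[0,0,0],[0,0,0],[0,0,-6],[0,0,-12],[0,0,-16.7],[0,0,-16.7],[0,0,-16.7],[0,0,-16.7],[0,0,-16.7],[0,0,-16.7],[0,0,-16.7],[0,0,-16.7],[0,0,-16.7],[0,0,-16.7],[0,0,-16.7],[0,0,-16.7],[0,0,-16.7],[0,0,-16.7]], claw=[1,1,1,1,1,1,1,1,1,1,1,1,1,1,1,1,1,1])

```text
time_s: 17.75
eef_pos: [0.582, -0.1307, 0.017]
eef_rot: [-2.32, -2.117, 0.0]
force: [-5.0, 1.5, 6.1]
opening: 0.055
```

```bash
python3 - <<'E'
from h import *
s=monitor.state(); print(s['eef_pos'],injig(s['eef_pos']),s['force'].round(2)); plan(jig(-142,28,.0148),-5.15)
E
```

```text
[ 0.5820003  -0.13072753  0.01695743] [-144.06323266   29.61195784] [-4.97  1.51  6.12]
jaw 354.85 slide [2.1 1.6 2.2] rot [-0.05 -0.02 -0.08] j6 1.44 j1 -0.22
jaw 174.85 slide [2.1 1.6 2.2] rot [-4.0000e-02  7.0000e-02  1.7992e+02] j6 1.44 j1 -0.22
```

jog_arm(slide=[[0,0.5,-0.3],[0,1,-0.5],[0,1.5,-0.5],[0,2,-0.5],[0,2.5,-0.5],[0,3,-0.5],[0,3.5,-0.5],[0,3.5,-0.5]], rotation=[[0,0,0],[0,0,0],[0,0,0],[0,0,0],[0,0,0],[0,0,0],[0,0,0],[0,0,0]], claw=[1,1,1,1,1,1,1,1])

```text
time_s: 18.55
eef_pos: [0.5834, -0.131, 0.0169]
eef_rot: [-2.318, -2.115, 0.006]
force: [-12.0, 1.5, 11.5]
opening: 0.0553
```

jog_arm(slide=[[1,-2,-0.5],[3,-2,-0.5],[6,-2,-0.5],[10,-2,-0.5],[14,-2,-0.5],[18,-2,-0.5],[20,-2,-0.5],[20,-2,-0.5]], rotation=[[0,0,0],[0,0,0],[0,0,0],[0,0,0],[0,0,0],[0,0,0],[0,0,0],[0,0,0]], claw=[1,1,1,1,1,1,1,1])

```text
time_s: 19.35
eef_pos: [0.5848, -0.1146, 0.0171]
eef_rot: [2.32, 2.113, -0.01]
force: [-6.4, -7.7, 5.0]
opening: 0.0552
```

```bash
python3 - <<'E'
from h import *
s=monitor.state(); print(s['eef_pos'],injig(s['eef_pos']),s['force'].round(2)); plan(jig(-75,28,.0148),-5.15)
E
```

```text
[ 0.58481663 -0.11460895  0.01710906] [-127.75678129   28.25111746] [-6.39 -7.66  5.  ]
jaw 354.85 slide [52.8  0.1  1.9] rot [-0.09  0.41 -0.19] j6 1.47 j1 -0.19
jaw 174.85 slide [52.8  0.1  1.9] rot [6.5000e-01 1.5000e-01 1.7981e+02] j6 1.47 j1 -0.19
```

jog_arm(slide=[[3,0,0],[6,0,0],[9,0,0],[12,0,0],[14,0,0],[14,0,0]], rotation=[[0,0,0],[0,0,0],[0,0,0],[0,0,0],[0,0,0],[0,0,0]], claw=[1,1,1,1,1,1])

```text
time_s: 19.95
eef_pos: [0.586, -0.1008, 0.0171]
eef_rot: [2.32, 2.113, -0.01]
force: [-6.7, -9.3, 5.4]
opening: 0.0548
```

jog_arm(slide=[[2,0,0],[4,0,0],[6,0,0],[7,0,0],[7,0,0]], rotation=[[0,0,0],[0,0,0],[0,0,0],[0,0,0],[0,0,0]], claw=[1,1,1,1,1])

```text
time_s: 20.45
eef_pos: [0.5866, -0.0943, 0.0171]
eef_rot: [2.32, 2.112, -0.011]
force: [-6.8, -10.8, 4.9]
opening: 0.0551
```

jog_arm(slide=[[2,0,0],[4,0,0],[6,0,0],[7,0,0],[7,0,0]], rotation=[[0,0,0],[0,0,0],[0,0,0],[0,0,0],[0,0,0]], claw=[1,1,1,1,1])

```text
time_s: 20.95
eef_pos: [0.5871, -0.0898, 0.0171]
eef_rot: [2.319, 2.109, -0.016]
force: [-8.0, -17.5, 5.0]
opening: 0.0548
```

jog_arm(slide=[[1,0,0],[2,0,0],[3,0,0],[3,0,0]], rotation=[[0,0,0],[0,0,0],[0,0,0],[0,0,0]], claw=[1,1,1,1])

```text
time_s: 21.35
eef_pos: [0.587, -0.0897, 0.0172]
eef_rot: [2.318, 2.104, -0.023]
force: [-8.1, -24.6, 4.8]
opening: 0.0551
```

```bash
python3 - <<'E'
from h import *
s=monitor.state(); print(s['eef_pos'],injig(s['eef_pos']),s['force'].round(2)); plan(jig(-90,28,.0148),-5.15)
E
```

```text
[ 0.58699273 -0.08971865  0.01716829] [-102.7710637    28.31388545] [ -8.06 -24.65   4.81]
jaw 354.85 slide [12.8  0.2  2.1] rot [-0.1   1.04 -0.38] j6 1.52 j1 -0.14
jaw 174.85 slide [12.8  0.2  2.1] rot [1.6300e+00 1.6000e-01 1.7962e+02] j6 1.52 j1 -0.14
```

The row stopped dead: force rose from 11 to 25 N with no motion, so the leading carriage has met the solid stop. I'll unload, release, lift and look.

jog_arm(slide=[[-4,-2,0],[-7,-2,0],[-7,-2,0],[-7,-2,0],[-7,-2,0],[-7,-2,0],[-7,-2,-30],[-7,-2,-60],[-30,-2,-100],[-50,-2,-140],[-70,-2,-180],[-70,-2,-220],[-70,-2,-220],[-70,-2,-220]], rotation=[[0,0,0],[0,0,0],[0,0,0],[0,0,0],[0,0,0],[0,0,0],[0,0,0],[0,0,0],[0,0,0],[0,0,0],[0,0,0],[0,0,0],[0,0,0],[0,0,0]], claw=[1,1,0.5,0,0,0,0,0,0,0,0,0,0,0])

```text
time_s: 22.75
eef_pos: [0.5816, -0.1493, 0.2382]
eef_rot: [2.317, 2.117, 0.004]
force: [0.2, -0.2, -0.3]
opening: 0.0854
```

```bash
python3 - <<'E'
from rect import *
s=monitor.state(); print(s['eef_pos'],s['force'].round(2))
p=snap('wrist'); im=cv2.cvtColor(p['image'],cv2.COLOR_RGB2BGR)
cv2.imwrite('pics/w5.png',cv2.resize(im[:330,180:560],None,fx=1.8,fy=1.8,interpolation=cv2.INTER_CUBIC))
E
```

```text
[ 0.58156903 -0.14934243  0.23816862] [ 0.24 -0.2  -0.28]
```

View pics/w5.png

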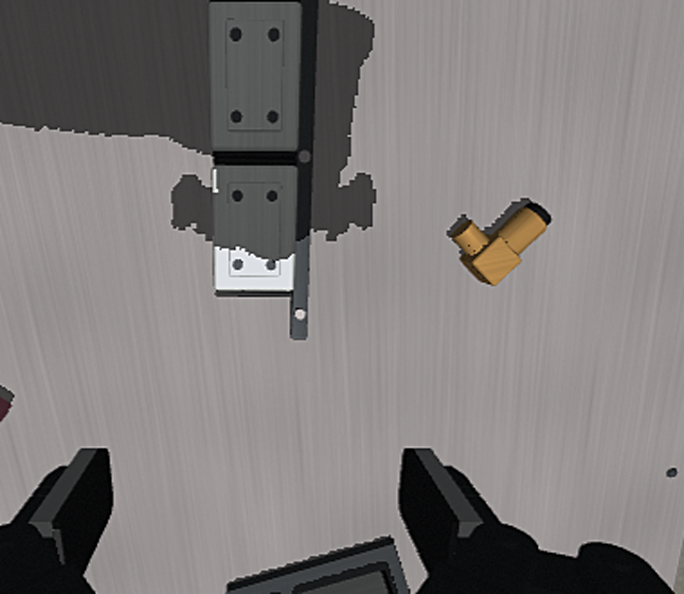

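The row shows B at (255,75) and C at (255,230), in line along the rail with only the thin black end plates between them at row 157. The fitting at (495,245) stands clear. I'll check gaps and straightness from a view straight above.

jog_arm(slide=[[40,-40,0],[80,-40,0],[110,-40,0],[110,-40,0],[110,-40,0],[110,-40,0]], rotation=[[0,0,0],[0,0,0],[0,0,0],[0,0,0],[0,0,0],[0,0,0]], claw=[0,0,0,0,0,0])

```text
time_s: 23.4
eef_pos: [0.5502, -0.0368, 0.2357]
eef_rot: [-2.319, -2.117, 0.003]
force: [-0.5, -0.2, 0.3]
opening: 0.0851
```

```bash
python3 - <<'E'
from rect import *
p=snap('wrist'); print(p['state']['eef_pos'])
# jig-aligned top view at z=.04: column=(85-y)*4, row=(140-x)*2.5
Z=.04; s=2.6
def q(x,y): return proj(p,jig(x,y,Z))
src=np.float32([q(140,80),q(140,-40),q(-170,-40),q(-170,80)])
w,h=int(120*s),int(310*s)
H=cv2.getPerspectiveTransform(src,np.float32([[0,0],[w,0],[w,h],[0,h]]))
im=cv2.cvtColor(cv2.warpPerspective(p['image'],H,(w,h),flags=cv2.INTER_CUBIC),cv2.COLOR_RGB2BGR)
im=cv2.convertScaleAbs(im,alpha=1.6)
im=np.hstack([im[:h//2+10],im[h//2-10:]]); im=cv2.resize(im,None,fx=1.2,fy=1.2); print(im.shape); cv2.imwrite('pics/r2.png',im)
E
```

```text
[ 0.55023661 -0.03678829  0.23566878]
(496, 749, 3)
```

View pics/r2.png

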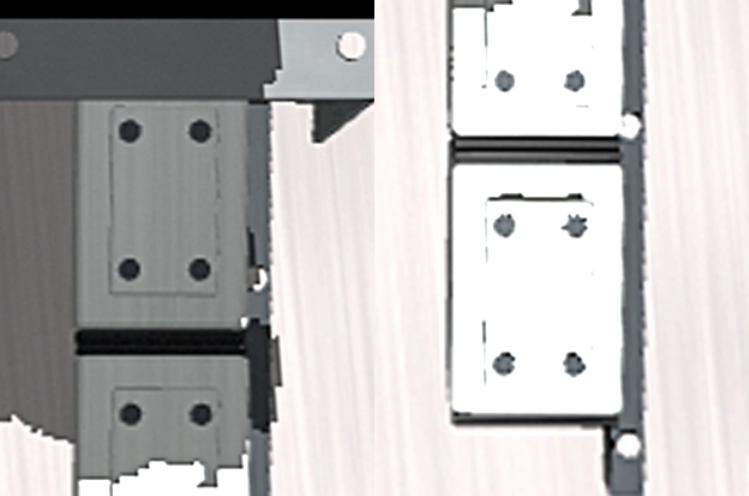

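The top view (3.12 px/mm) puts the left edges of all three within 1 px of each other. From the screws, the centres are about 90.5 mm and 90.8 mm apart. All sit flush, so I'm handing in.

```bash
python3 -c "
from h import *
print(monitor.state()['time_s'],monitor.state()['force'].round(2)); print(workorder.job_done())"
```

```text
23.45 [ 0.7  -0.79 -1.54]
the job is handed in; nothing more can be done
None
```

I placed the three silver carriages in one row along the rail, pushed the row home against the hidden stop, let go, and handed the job in at 23.45 s. I left the pink look-alike and the carriage pinned in the clamp alone.

- **Rail:** each carriage was pressed against the rail until it stopped moving, with 11–12 N on the wrist. In the last top view all three edges lined up within about 1 px (0.3 mm).
- **Spacing:** neighbouring centres measured about 90.5 mm and 90.8 mm apart; the limit is 93 mm.
- **Stop:** the push force rose from about 11 N to 25 N along the row. The last 3 mm of commanded travel produced no movement, which I took as the solid stop. By my measurement the leading face is about 21 mm inside the mouth, within the given 15–50 mm. The pin's own travel can't be read, so this rests on force and position alone.
- **Bystanders:** I never moved near the bumper or the fittings. One fitting stood clear in a late wrist picture; I did not measure the bystanders again.
- **Mistake on the way:** I first corrected the rail origin with the wrong sign. I caught it from the contact reading before placing the second carriage.

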